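Reset the length stop of the bench cut-off saw

ROBOT

A 6-joint arm with a two-finger parallel gripper is mounted at the origin on the work surface. World frame = base frame: x ahead of the robot, y to its left, z up, the work surface at z = 0. Lengths are in mm, angles in rad, forces in N, time in s.
With the tool pointing down it reaches from about 350 to 775 mm from the base axis. Payload 7.3 kg.
Tool frame: the origin (TCP) lies at the very end of the fingers, on their centre line; the grasp point (between the pads) lies 19 mm behind it; z points along the fingers, y is the line along which they close (so a half turn about z gives the same grasp; the last joint's range is limited). The gripper opens to 92 mm and grips with 3 to 60 N. Pads are 19 mm wide; open, the fingers measure 130 mm over their backs; the gripper's body (75 mm by 190 mm) begins 47 mm behind the grasp point.
Start: joints at [-1.391, 0.342, 1.524, -0, 1.275, -0.146], TCP at [168.058, -497.395, 226.741] pointing down, gripper open.
Joint ranges: [-2.53, 2.53], [-0.77, 2.02], [0.04, 2.7], [-1, 4.14], [0.28, 2.66], [-3.11, 3.11]. Speed limits (rad/s): [2.57, 2.57, 3.14, 3.14, 3.14, 3.14].

INTERFACE

Orientations are given as [roll, pitch, yaw] about the fixed x, y, z axes, in that order (R = Rz(yaw) Ry(pitch) Rx(roll)).
In Python, from plant import get_obs, vision, workorder gives the robot as it stands.
- The arm moves only by the shell command python3 -m pendant 'ROWS' [OPENING]. ROWS is a JSON object of lists of equal length, an entry for each row: "dp": the shift along the tool's x, y, z in m, a list of three; "rotation": the turn, a rotation vector about the tool's x, y, z in rad, a list of three. A call has 1 to 8 rows; each row is the pose to reach, as a shift and turn from the pose commanded when the call began, along the tool's axes at that moment; what a row does not reach only later rows make up. A row lasts 1/8 s, in which the tool goes at most 62.5 mm and 10.7 degrees, less where a joint would pass 70% of its speed; a pose out of reach is approached as far as the arm can. A call with a gripper value outside its range is refused whole. OPENING is the finger opening in m, from 0 to 0.0918, set as the call begins (- or left out, the last holds). The fingers move at their own pace and stop on an object; the grip force is fixed at half the most. Time passes only in rows, so rows that repeat a pose let the fingers close. It gives the time, the measured TCP pose, the force, the opening and the grip force at its end, in the units of the state.
- get_obs(): the state, without advancing time (a new reading comes with each control period).
- vision.capture(name): name is "scene" or "top" or "wrist"; returns a dict with "pixels" (384x512x3 uint8, red, green, blue), "vfov" (degrees; the focal length in pixels is half the picture's height over the tangent of half this angle, whatever the lens; pixels are square), "cx", "cy" (the principal point, pixels), "pose" (4x4, takes a point from camera to world coordinates); the wrist camera has in their place "T_tool_cam" (4x4, takes a point from camera to tool coordinates, whose origin is the TCP and whose axes are the flange's). Camera axes: x right, y up, looking along -z (the intrinsics and any distortion apply to the point x, -y, -z); pixel columns grow to the right and rows downward; lengths in mm; the calibration is good to about 2 mm. The wrist camera is an equidistant fisheye: a pixel r from the principal point sees the ray r / f radians off the axis. A picture is of the moment at which its call begins: read the wrist's pose just before it. There is no depth.
- workorder.close_job(): hands the job in; it is judged then, once.
The state is a dict: "time": time; "joint_positions": joint angles; "dq": joint speeds; "tau": joint torques, N m; "tool_pos": TCP position; "tcp_rot": TCP orientation; "contact_force": force on the tool from outside, world axes, zero at the start; "moment": the same for the moment, N m; "grip_width": finger opening in mm; "finger_force": force on a finger pad.
Only numpy, scipy, OpenCV 4.12 (cv2) and the standard library are available. Lean on these libraries where they do the work, as an engineer would, in place of code of your own. Each camera call takes 0.05 s, during which the arm holds its last target. There are 200 camera calls.

TASK

Lower the hood of the small cut-off saw right down over its blade without letting it slam. Then, with the hood shut, pull up the spring knob on the length stop, slide the stop one hole further away from the saw and let its pin drop fully home in that hole. Finish still gripping the knob, keeping a steady sideways pull along the bar so that you feel the pin hold; do not let go, and leave the mug, hammer and pliers on the bench alone.

Things in the scene. Friction and masses are not known exactly. Their poses are not given: they have to be found in the camera images.
- saw: bench cut-off saw, fixed: green cabinet 190 x 170 x 85 mm with an aluminium table plate on top, motor behind. Origin at the centre of its underside on the bench; x points to its back (motor, hood hinge), y along the blade's axle to the left, z up. The length-stop unit stands on its -y side
- hood (a joint): angle of the grey hinged hood over the blade (140 mm deep, 120 wide, 58 high, about 0.35 kg): 0 = shut on the saw table, 1.15 to 1.5 at the start, stop at 1.75 (rad). It hinges at the back of the saw table about the saw's y axis. The hinge is a little stiff: the hood stays where it is put when upright, and falls shut by itself below about 0.4 to 0.7 rad
- hood_bar (a point): middle of the round steel bar handle on the hood's front: bar 10 mm thick, 100 mm long, lying along the saw's y axis, carried by two 8 mm posts 88 mm apart, its axis 50 mm in front of the hood's front wall, 190 mm in front of the hinge and 30 mm above it when shut. It can be pinched from above at every angle and turns between the fingers
- hood_hinge (a point): middle of the hood's hinge line, 86 mm above the bench; x and z as the hood itself (they turn with it)
- rail: length-stop unit, fixed on the saw's -y side, axes parallel to the saw's: base plate 120 x 300 mm, V trough, and at x = -30 mm a square bar along y, 25 mm thick, its top 85 mm above the bench, in end blocks 90 mm high. Five 10 mm holes in the bar's top at y = +80, +40, 0, -40, -80 mm (the pin starts at +40). Origin: centre of the underside. -y leads away from the saw
- hole2 (a point): the next hole away from the saw, where the pin must go: centre of its mouth on the bar's top, 85 mm above the bench
- stop (a joint): travel of the stop along the bar (m): 0 = pin in the hole where it starts, grows away from the saw (along the rail's -y), 0.040 = pin centred in the next hole. Sliding it takes about 2 N; the pin has 1 mm of play either way in a hole
- stop_foot (a point): the length stop: dark steel sleeve 38 x 44 mm wide around the bar, its top 6.5 mm above the bar's, with an arm to the trough (up to 21 mm above the bar's top) that carries a flat stop face. This point lies on the bar's top under the knob; axes as the rail's. Mass about 0.4 kg
- pin (a joint): lift of the spring plunger (m): 0 = pin fully home, 9 mm deep in the hole; above 0.009 it is clear of the bar; 0.013 = fully pulled. The spring presses it down with 8 N when home, 14 N when fully pulled
- knob: the plunger: a black cylindrical knob 26 mm across and 24 mm high on top of the stop, standing on a 16 to 19 mm wide steel barrel, with the 8 mm round-nosed pin below. Origin on the bar's top when the pin is home; the knob reaches from 22 to 46 mm above the origin; it moves straight up and down in the stop
- knob_grip (a point): centre of the black knob, 119 mm above the bench when the pin is home; 12 mm of knob above and below
- mug: white mug, 80 mm across, 95 high, standing; to be left alone. Origin at the centre of its foot
- hammer: hammer with wooden handle, 240 mm long, lying; to be left alone. Origin under its middle, x towards the head
- pliers: flat pliers, 150 mm long, 12 mm thick, lying; to be left alone. Origin under the middle, x towards the jaws

How it is judged (in metres and radians):
On the way, in this order (a step that is already met when the one before it is completed fails the run):
1. the hood is shut (value of joint hood below 0.04 rad), for 0.2 s.
2. the pin is pulled clear of its hole with the hood shut (value of joint pin above 0.009 m and value of joint hood below 0.04 rad), for 0.05 s.
3. the stop stands at the next hole with the pin home (value of joint stop between 0.036 and 0.044 m and value of joint pin below 0.0025 m), for 0.2 s.
At the end, for the whole second after the job is handed in: the hood is shut (within 0.04 rad); the stop is at the next hole away from the saw (within 4 mm) with its pin home (within 2.5 mm); the fingers still grip the knob (over 3 N) and pull it along the bar, so that the pin bears on the side of the hole with more than 1.5 N (all of step 3 and value of joint hood below 0.04 rad and contact force between the fingers and knob above 3 N and contact force between knob and rail above 1.5 N); the arm keeps its last pose, push and grip.
It fails at once if the hood slams shut (faster than 3 rad/s near the table) (value of joint hood below 0.25 rad and velocity of joint hood below -3 rad/s).
It fails at once if the mug is disturbed (distance of mug from where it was at the start of the episode above 0.02 m).
It fails at once if the hammer is disturbed (distance of hammer from where it was at the start of the episode above 0.02 m).
It fails at once if the pliers are disturbed (distance of pliers from where it was at the start of the episode above 0.02 m).
It also fails if it takes over 48 s, if anything falls off the work surface, if the arm or the gripper's body presses on something with over 40 N, if the wrist force passes 120 N, or if a joint passes its speed limit or range.

## Working session

There is one attempt and no reset: what is moved stays moved. The work goes in short steps, Python scripts to look and compute and a shell command to move; the robot and the scene stay as the last step left them, time stands still between calls to the robot, and variables do not carry over. Pictures are saved under pics/ and viewed, at most 10 in all, crops included, and the job is handed in when it is done.

```bash
ls; mkdir -p pics
python3 - <<'E'
from plant import get_obs, vision
import cv2,pickle
o=get_obs();print(o)
for n in("scene","top"):
    c=vision.capture(n);pickle.dump(c,open(n+".pkl","wb"))
    print(n,c["vfov"],c["cx"],c["cy"],c["pose"].tolist() if hasattr(c["pose"],"tolist") else c["pose"],[k for k in c])
    cv2.imwrite(f"pics/{n}0.png",c["pixels"][:,:,::-1])
E
```

```text
pics
{'time': 0.0, 'joint_positions': array([-1.39100942e+00,  3.42697348e-01,  1.52501286e+00, -4.10230198e-05,
        1.27535002e+00, -1.45998948e-01]), 'dq': array([ 4.02524739e-04,  3.60111016e-05, -8.08602406e-04, -1.66292304e-03,
       -7.56226096e-04,  7.57529269e-04]), 'tau': array([-2.66489078e-03, -4.31247640e+01, -2.44207907e+01,  7.16361590e-02,
        5.58827980e-02, -1.12232040e-04]), 'tool_pos': array([ 167.96680652, -496.99143724,  226.05956151]), 'tcp_rot': array([-3.14013498e+00, -1.74693308e-04,  3.25797705e-01]), 'contact_force': array([ 0.24005374, -0.13333698,  0.75627032]), 'moment': array([ 0.02065288, -0.04912077,  0.03671729]), 'finger_force': 0.0, 'grip_width': 92.20150084438654}
scene 44.508893613762226 254.1095747837857 201.1111867107286 [[0.16002118741491367, -0.8257731867847498, 0.5408251691310973, 1331.4467953574372], [0.9870099909922017, 0.12591503179926425, -0.09978317718214884, -115.658701996203], [0.014300253840225794, 0.5497672678091604, 0.8351954585519225, 1220.050808333615], [0.0, 0.0, 0.0, 1.0]] ['pixels', 'vfov', 'cx', 'cy', 'pose']
top 57.71681962146036 258.5064699651216 195.34691386402702 [[-0.112274382972314, 0.9666888209873985, -0.2300156218742103, 404.7025337450014], [-0.9936718343255341, -0.10998813421009941, 0.02277928886311689, 5.876601170951468], [-0.003278505195102295, 0.23111757551292955, 0.9729203038752512, 978.320201601255], [0.0, 0.0, 0.0, 1.0]] ['pixels', 'vfov', 'cx', 'cy', 'pose']
```

View pics/scene0.png

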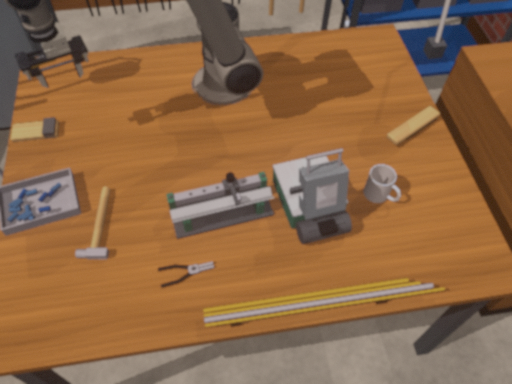

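View pics/top0.png

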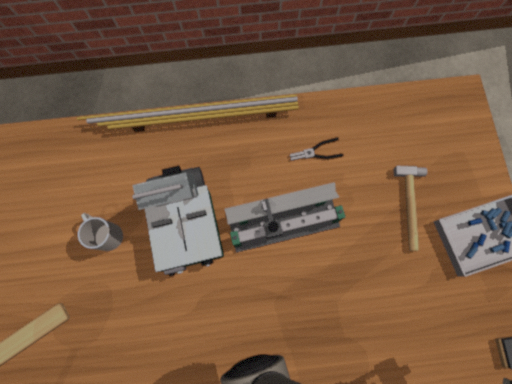

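The scene view shows the saw at about (315,195) with its hood upright, and the bar handle on top at about (325,155). The knob is at about (231,180). In the top view the saw table is at about (185,235), the knob at about (272,227), and the mug at about (97,233). I'll enlarge these areas.

Run:
```python
import cv2,numpy as np
a=cv2.imread("pics/scene0.png")[140:245,160:360];b=cv2.imread("pics/top0.png")[160:280,125:350]
a=cv2.resize(a,(560,294),interpolation=cv2.INTER_CUBIC);b=cv2.resize(b,(560,299),interpolation=cv2.INTER_CUBIC)
cv2.imwrite("pics/crop0.png",np.vstack([a,b]))
```

```text
(no output)
```

View pics/crop0.png

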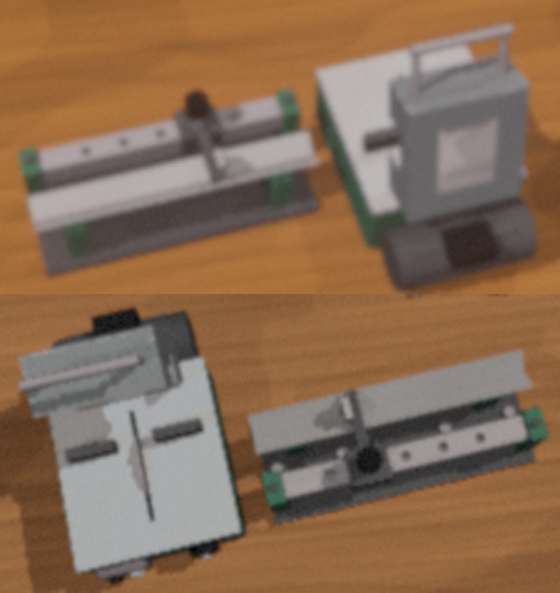

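The crops show the bar ends, knob and holes clearly: three free holes on the far side of the knob and one beside it. I'll triangulate these.

```bash
cat > h.py <<'E'
import numpy as np,pickle
def ray(c,u,v):
    P=np.array(c["pose"]);f=c["pixels"].shape[0]/2/np.tan(np.radians(c["vfov"])/2)
    d=P[:3,:3]@np.array([(u-c["cx"])/f,-(v-c["cy"])/f,-1]);return P[:3,3],d/np.linalg.norm(d)
def plane(c,uv,z):
    o,d=ray(c,*uv);return o+d*(z-o[2])/d[2]
def tri(rs):
    A=sum(np.eye(3)-np.outer(d,d) for o,d in rs);b=sum((np.eye(3)-np.outer(d,d))@o for o,d in rs)
    p=np.linalg.solve(A,b);return p,[float(np.linalg.norm(np.cross(p-o,d))) for o,d in rs]
def ld(n):return pickle.load(open(n+".pkl","rb"))
E
python3 - <<'E'
from h import *
np.set_printoptions(precision=1,suppress=True)
s,t=ld("scene"),ld("top")
S=lambda x,y:(160+x/2.8-.32,140+y/2.8-.32)
T=lambda x,y:(125+x/2.489-.3,160+(y-294)/2.489-.3)
def dark(c,uv,r=4):
    g=c["pixels"].mean(2);u,v=map(round,uv);w=g[v-r:v+r+1,u-r:u+r+1];k=np.clip(np.percentile(w,60)-w,0,None)**2
    yy,xx=np.mgrid[v-r:v+r+1,u-r:u+r+1];return (k*xx).sum()/k.sum(),(k*yy).sum()/k.sum()
hs=[(161,133),(124,142),(86,151)];ht=[(406,456),(443,447),(480,438)]
for a,b in zip(hs,ht):
    A=dark(s,S(*a),3);B=dark(t,T(*b),3)
    print("hole",np.array(S(*a)),np.array(A),np.array(T(*b)),np.array(B),plane(s,A,85),plane(t,B,85),plane(s,S(*a),85),plane(t,T(*b),85))
for n,a,b in[("knobtop",(197,99),(369,460)),("barR",(413,52),(142,360)),("barL",(512,28),(22,386))]:
    print(n,tri([ray(s,*S(*a)),ray(t,*T(*b))]))
# table plate corners (top view / scene), z~86
for q in[(205,360),(243,535),(77,570)]:print("tbl",plane(t,T(*q),86))
for q in[(318,68)]:print("tblS",plane(s,S(*q),86))
E
```

```text
hole [217.2 187.2] [217.3 187.8] [287.8 224.8] [287.7 224.4] [533.8 -79.8  85. ] [530.8 -81.4  85. ] [531.5 -79.9  85. ] [529.7 -81.5  85. ]
hole [204.  190.4] [203.9 190.6] [302.7 221.2] [302.7 220.7] [ 537.8 -119.7   85. ] [ 536.  -121.2   85. ] [ 537.1 -119.5   85. ] [ 534.7 -121.    85. ]
hole [190.4 193.6] [191.  195.4] [317.5 217.6] [317.6 217.2] [ 549.  -158.6   85. ] [ 540.6 -161.    85. ] [ 542.5 -159.8   85. ] [ 539.7 -160.6   85. ]
knobtop (array([524. , -40. , 127.1]), [0.5366208045254852, 0.5366208045254518])
barR (array([609.4, 150.1, 274. ]), [3.31757379892026, 3.317573798920243])
barL (array([597.3, 248.6, 276.6]), [1.635202722195216, 1.6352027221952639])
tbl [655.8 117.7  86. ]
tbl [468.   93.7  86. ]
tbl [452.2 262.9  86. ]
tblS [471.8  99.4  86. ]
```

```bash
cat >> h.py <<'E'
def rows(target,yaw,o=None):
    "tool-frame dp (m) and turn from measured pose to world target (mm), tool down"
    from plant import get_obs
    from scipy.spatial.transform import Rotation as R
    o=o or get_obs();r=R.from_euler("xyz",o["tcp_rot"]);g=R.from_euler("xyz",[np.pi,0,yaw])
    print("dp",np.round(r.inv().apply(np.array(target)-o["tool_pos"])/1000,4),"rot",np.round((r.inv()*g).as_rotvec(),4))
E
python3 -c "
from h import *
rows([600,199,345],1.69)"
```

```text
dp [ 0.6321 -0.5213 -0.118 ] rot [-1.0000e-03 -1.1000e-03 -1.3642e+00]
```

```bash
python3 -m pendant '{"dp":[[0,0,-0.06],[0.05,-0.04,-0.118],[0.632,-0.521,-0.118],[0.632,-0.521,-0.118],[0.632,-0.521,-0.118],[0.632,-0.521,-0.118],[0.632,-0.521,-0.118],[0.632,-0.521,-0.118]],"rotation":[[0,0,0],[0,0,-0.18],[0,0,-1.364],[0,0,-1.364],[0,0,-1.364],[0,0,-1.364],[0,0,-1.364],[0,0,-1.364]]}' 0.06
python3 -c "
from h import *
rows([600,199,345],1.69)"
```

```text
time: 1.1
tool_pos: [391.1, -137.8, 336.4]
tcp_rot: [3.142, 0.0, 1.637]
contact_force: [0.6, -0.3, 0.3]
grip_width: 60.2
finger_force: 0.0
dp [ 0.3223  0.2306 -0.0086] rot [ 0.      0.0002 -0.0533]
```

```bash
python3 -m pendant '{"dp":[[0.27,0.19,0],[0.27,0.19,0],[0.27,0.19,0],[0.27,0.19,0],[0.27,0.19,0],[0.27,0.19,0],[0.27,0.19,0],[0.27,0.19,0]],"rotation":[[0,0,0],[0,0,0],[0,0,0],[0,0,0],[0,0,0],[0,0,0],[0,0,0],[0,0,0]]}'
cat >> h.py <<'E'
def shot(n,tag):
    from plant import get_obs,vision
    import cv2
    o=get_obs();c=vision.capture(n);c["o"]=o;pickle.dump(c,open(tag+".pkl","wb"));cv2.imwrite(f"pics/{tag}.png",c["pixels"][:,:,::-1]);return c
def wray(c,u,v):
    from scipy.spatial.transform import Rotation as R
    f=c["pixels"].shape[0]/2/np.tan(np.radians(c["vfov"])/2);T=np.array(c["T_tool_cam"])
    x,y=u-c["cx"],v-c["cy"];r=np.hypot(x,y);a=r/f;d=np.array([np.sin(a)*x/r,-np.sin(a)*y/r,-np.cos(a)])
    W=R.from_euler("xyz",c["o"]["tcp_rot"]).as_matrix();d=W@T[:3,:3]@d
    return W@T[:3,3]+c["o"]["tool_pos"],d
E
python3 -c "
from h import *
c=shot('wrist','w1');print(c['vfov'],c['cx'],c['cy'],c['T_tool_cam'],c['o']['tool_pos'],c['o']['tcp_rot'])
rows([600,199,345],1.69)"
```

```text
time: 2.1
tool_pos: [563.6, 140.4, 336.3]
tcp_rot: [-3.141, 0.0, 1.63]
contact_force: [0.6, 0.2, -0.2]
grip_width: 59.8
finger_force: 0.0
65.70646984690485 256.7051023715139 183.8980540584018 [[ 2.50117798e-04  9.61123810e-01  2.76117654e-01  7.49003454e+01]
 [ 9.99999461e-01 -5.18678230e-04  8.99603232e-04 -3.39403241e-01]
 [ 1.00784630e-03  2.76117280e-01 -9.61123422e-01 -1.57087924e+02]
 [ 0.00000000e+00  0.00000000e+00  0.00000000e+00  1.00000000e+00]] [563.57755901 140.40058569 336.29596615] [-3.14092884e+00  4.85344302e-04  1.63017273e+00]
dp [ 0.0566  0.0398 -0.0084] rot [-0.0001  0.0004 -0.0604]
```

View pics/w1.png

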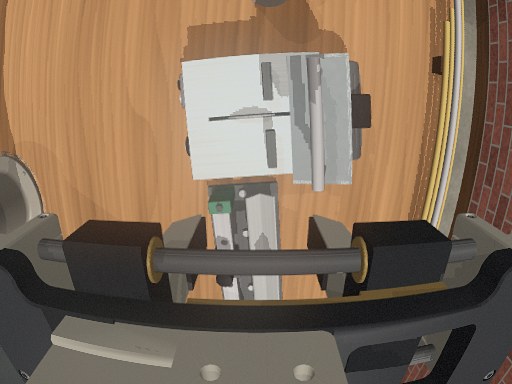

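The wrist view shows the hood from above. The bar runs from (313,56) to (318,190), and the table front corners are at (183,63) and (193,179).

Run:
```python
from h import *
np.set_printoptions(precision=1,suppress=True)
s,t,w=ld("scene"),ld("top"),ld("w1")
S=lambda x,y:(160+x/2.8-.32,140+y/2.8-.32);T=lambda x,y:(125+x/2.489-.3,160+(y-294)/2.489-.3)
for n,a,b,c in[("barR",(413,52),(142,360),(318,190)),("barL",(512,28),(22,386),(313,56))]:
    print(n,tri([ray(s,*S(*a)),wray(w,*c)]),tri([ray(t,*T(*b)),wray(w,*c)]),tri([ray(s,*S(*a)),ray(t,*T(*b)),wray(w,*c)]))
def pl(r,z):return r[0]+r[1]*(z-r[0][2])/r[1][2]
for z in(265,270,275):
    p,q=pl(wray(w,318,190),z),pl(wray(w,313,56),z);print(z,p,q,np.linalg.norm(p-q))
for u in[(183,63),(193,179),(292,175)]:print("table",pl(wray(w,*u),86))
```

```text
barR (array([610.4, 151.9, 276.6]), [1.1165865473489973, 1.1165865473490364]) (array([611.5, 148.1, 267. ]), [0.604374652812444, 0.6043746528125391]) (array([609.8, 150.1, 274.4]), [3.217320242278219, 3.4588592451893043, 0.6326457054202058])
barL (array([597. , 250.9, 276.6]), [0.5226713623834501, 0.5226713623834882]) (array([601.6, 254.3, 256.5]), [1.0673380987619863, 1.0673380987618928]) (array([597.2, 249.7, 276.1]), [0.8520054419181676, 2.5266136577163447, 1.7571615823181037])
265 [612.6 147.4 265. ] [599.2 253.4 265. ] 106.76995169863899
270 [611.5 148.9 270. ] [598.3 252.5 270. ] 104.4320707600418
275 [610.3 150.4 275. ] [597.4 251.7 275. ] 102.09418982144459
table [454.  264.3  86. ]
table [473.1 100.   86. ]
table [614.5 114.3  86. ]
```

```bash
python3 -c "
from h import *
rows([603.5,200.5,330],1.692)
rows([603.5,200.5,257],1.692)"
```

```text
dp [0.0579 0.0434 0.0066] rot [-0.0001  0.0004 -0.0624]
dp [0.0579 0.0434 0.0796] rot [-0.0001  0.0004 -0.0624]
```

```bash
python3 -m pendant '{"dp":[[0.03,0.022,0.003],[0.058,0.0434,0.0066],[0.058,0.0434,0.0066],[0.058,0.0434,0.03],[0.058,0.0434,0.055],[0.058,0.0434,0.08],[0.058,0.0434,0.08],[0.058,0.0434,0.08]],"rotation":[[0,0,-0.0624],[0,0,-0.0624],[0,0,-0.0624],[0,0,-0.0624],[0,0,-0.0624],[0,0,-0.0624],[0,0,-0.0624],[0,0,-0.0624]]}'
python3 -m pendant '{"dp":[[0,0,0],[0,0,0],[0,0,0],[0,0,0],[0,0,0],[0,0,0]],"rotation":[[0,0,0],[0,0,0],[0,0,0],[0,0,0],[0,0,0],[0,0,0]]}' 0.0
python3 -c "
from h import *
shot('wrist','w2')"
```

```text
time: 3.15
tool_pos: [604.2, 200.9, 258.2]
tcp_rot: [3.139, 0.0, 1.692]
contact_force: [-0.9, 1.0, 0.5]
grip_width: 59.9
finger_force: 0.0
time: 3.9
tool_pos: [603.8, 201.7, 256.4]
tcp_rot: [-3.142, 0.0, 1.693]
contact_force: [0.1, 0.7, -0.5]
grip_width: 8.8
finger_force: 30.0
```

View pics/w2.png

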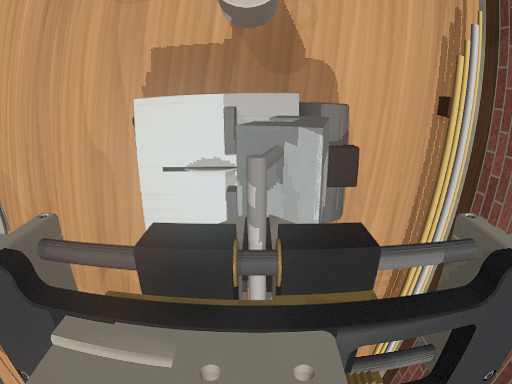

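The fingers hold the bar (opening 8.8 mm, 30 N), gripped near its middle, with the bar around (257,200) in the wrist view. I'll start along the estimated arc and watch the force.

```bash
python3 -m pendant '{"dp":[[0,-0.0087,0.0018],[0,-0.0175,0.004],[0,-0.0266,0.007],[0,-0.0357,0.0101],[0,-0.0445,0.0138],[0,-0.0533,0.0179],[0,-0.0533,0.0179],[0,-0.0533,0.0179]],"rotation":[[0,0,0],[0,0,0],[0,0,0],[0,0,0],[0,0,0],[0,0,0],[0,0,0],[0,0,0]]}'
python3 -c "
from h import *
from plant import get_obs
o=get_obs();print(o['contact_force'],o['moment'],o['tool_pos'],o['finger_force'])
shot('scene','s1');shot('wrist','w3')"
```

```text
time: 4.95
tool_pos: [549.5, 194.8, 240.4]
tcp_rot: [3.141, 0.001, 1.693]
contact_force: [-5.8, -1.7, 12.4]
grip_width: 8.7
finger_force: 30.0
[-5.83977982 -1.69292999 12.35403625] [-0.33645825  0.76513294  0.03908187] [549.54651992 194.82848624 240.35098413] 30.01317948102951
```

```bash
python3 -m pendant '{"dp":[[0,-0.0081,0.002],[0,-0.0162,0.0058],[0,-0.0244,0.0107],[0,-0.0324,0.0162],[0,-0.04,0.022],[0,-0.0475,0.0282],[0,-0.0475,0.0282],[0,-0.0475,0.0282]],"rotation":[[0,0,0],[0,0,0],[0,0,0],[0,0,0],[0,0,0],[0,0,0],[0,0,0],[0,0,0]]}'
```

```text
time: 6.05
tool_pos: [502.7, 188.9, 209.9]
tcp_rot: [-3.139, 0.001, 1.693]
contact_force: [-3.8, -4.4, 2.8]
grip_width: 9.1
finger_force: 30.0
```

```bash
python3 -m pendant '{"dp":[[0,-0.0073,0.0065],[0,-0.0138,0.0134],[0,-0.0202,0.0207],[0,-0.0262,0.0281],[0,-0.0318,0.036],[0,-0.037,0.0439],[0,-0.037,0.0439],[0,-0.037,0.0439]],"rotation":[[0,0,0],[0,0,0],[0,0,0],[0,0,0],[0,0,0],[0,0,0],[0,0,0],[0,0,0]]}'
```

```text
time: 7.05
tool_pos: [465.0, 184.1, 165.5]
tcp_rot: [-3.136, 0.001, 1.693]
contact_force: [-6.2, -6.2, 2.9]
grip_width: 9.2
finger_force: 30.0
```

```bash
python3 -m pendant '{"dp":[[-0.0015,-0.006,0.0083],[-0.0015,-0.0102,0.0169],[-0.0015,-0.0142,0.0257],[-0.0015,-0.0178,0.0346],[-0.0015,-0.021,0.0437],[-0.0015,-0.0236,0.053],[-0.0015,-0.0236,0.053],[-0.0015,-0.0236,0.053]],"rotation":[[0,0,0],[0,0,0],[0,0,0],[0,0,0],[0,0,0],[0,0,0],[0,0,0],[0,0,0]]}'
```

```text
time: 8.05
tool_pos: [442.0, 181.0, 112.6]
tcp_rot: [-3.137, -0.001, 1.693]
contact_force: [-6.9, 2.8, -0.4]
grip_width: 8.8
finger_force: 30.0
```

```bash
python3 -m pendant '{"dp":[[0,-0.002,0.006],[0,-0.003,0.012],[0,-0.004,0.016],[0,-0.004,0.018],[0,-0.004,0.0195],[0,-0.004,0.0195],[0,-0.004,0.0195]],"rotation":[[0,0,0],[0,0,0],[0,0,0],[0,0,0],[0,0,0],[0,0,0],[0,0,0]]}'
```

```text
time: 8.93
tool_pos: [437.7, 180.4, 93.1]
tcp_rot: [-3.136, -0.001, 1.693]
contact_force: [-5.6, 2.9, -0.8]
grip_width: 9.0
finger_force: 30.0
```

```bash
python3 -m pendant '{"dp":[[0,0,0.001],[0,0,0.002],[0,0,0.003],[0,0,0.003]],"rotation":[[0,0,0],[0,0,0],[0,0,0],[0,0,0]]}'
python3 -c "
from h import *
shot('wrist','w4');shot('scene','s2')"
python3 - <<'E'
import cv2,numpy as np
a=cv2.imread("pics/w4.png");b=cv2.imread("pics/s2.png")[130:250,200:400]
cv2.imwrite("pics/c4.png",np.vstack([a[:300],cv2.resize(b,(500,300),interpolation=cv2.INTER_CUBIC)[:, :].copy() if 0 else cv2.resize(b,(512,300),interpolation=cv2.INTER_CUBIC)]))
E
```

```text
time: 9.43
tool_pos: [437.2, 180.3, 90.0]
tcp_rot: [-3.135, -0.001, 1.693]
contact_force: [-8.7, 2.6, -0.0]
grip_width: 9.1
finger_force: 30.0
```

View pics/c4.png

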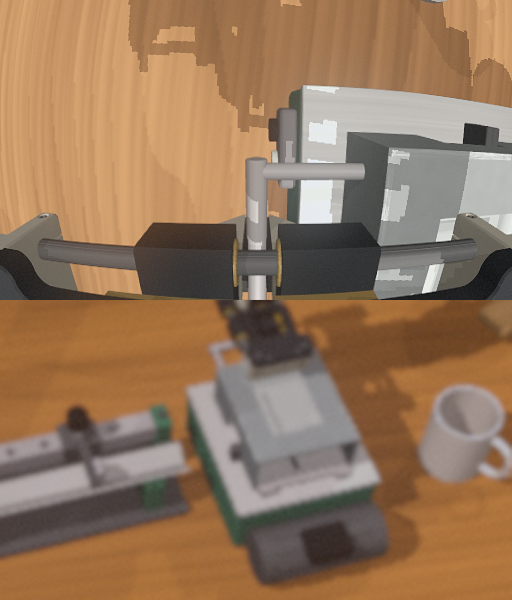

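The wrist view still has the bar between the fingers, its end at (257,160), with the hood nearly flat. There's no downward reaction yet, so I'll ease lower until it touches the table.

```bash
python3 -m pendant '{"dp":[[0,-0.001,0.0007],[0,-0.001,0.0014],[0,-0.001,0.002],[0,-0.001,0.002]],"rotation":[[0,0,0],[0,0,0],[0,0,0],[0,0,0]]}'
python3 - <<'E'
from h import *
import cv2
for n in("w2","w4"):
    g=ld(n)["pixels"].astype(float).mean(2);print(n,g[185,225:300].astype(int).tolist())
E
```

```text
time: 10.02
tool_pos: [437.1, 180.4, 89.2]
tcp_rot: [-3.138, -0.001, 1.693]
contact_force: [-9.5, 2.0, 10.2]
grip_width: 8.5
finger_force: 30.0
w2 [190, 172, 164, 152, 142, 141, 141, 139, 140, 137, 173, 176, 166, 165, 154, 153, 134, 128, 129, 132, 130, 118, 117, 140, 155, 163, 160, 138, 136, 141, 141, 140, 143, 147, 145, 141, 141, 136, 136, 130, 118, 110, 122, 126, 123, 126, 124, 122, 147, 149, 148, 159, 161, 162, 161, 163, 156, 153, 155, 155, 157, 157, 156, 156, 157, 156, 157, 155, 166, 165, 165, 166, 165, 164, 164]
w4 [151, 152, 153, 153, 151, 151, 154, 157, 158, 157, 155, 157, 157, 158, 160, 161, 162, 163, 163, 161, 135, 115, 122, 130, 138, 147, 151, 152, 153, 157, 159, 160, 158, 158, 160, 157, 158, 157, 150, 146, 141, 125, 123, 131, 131, 131, 130, 125, 124, 125, 129, 130, 132, 128, 118, 135, 147, 156, 164, 162, 164, 164, 164, 164, 164, 164, 165, 167, 119, 121, 96, 86, 88, 94, 112]
```

```bash
python3 -m pendant '{"dp":[[0,0,0],[0,0,0],[0,0,0],[0,0,-0.04],[0,0,-0.1],[0,0,-0.1]],"rotation":[[0,0,0],[0,0,0],[0,0,0],[0,0,0],[0,0,0],[0,0,0]]}' 0.03
python3 -c "
from h import *
rows([525.5,-41,188],.121)"
```

```text
time: 10.78
tool_pos: [441.7, 180.5, 193.1]
tcp_rot: [3.132, -0.001, 1.693]
contact_force: [1.3, 0.8, -0.9]
grip_width: 30.0
finger_force: 0.0
dp [-0.2301  0.0561  0.0054] rot [ 0.0068 -0.0082  1.5721]
```

```bash
python3 -m pendant '{"dp":[[-0.03,0.007,0],[-0.06,0.014,0],[-0.09,0.021,0],[-0.12,0.028,0],[-0.15,0.036,0],[-0.18,0.043,0],[-0.21,0.05,0],[-0.23,0.056,0]],"rotation":[[0,0,0.18],[0,0,0.36],[0,0,0.54],[0,0,0.72],[0,0,0.9],[0,0,1.08],[0,0,1.26],[0,0,1.44]]}' 0.06
python3 -m pendant '{"dp":[[0,0,0],[0,0,0],[0,0,0],[0,0,0]],"rotation":[[0,0,0.13],[0,0,0.13],[0,0,0.13],[0,0,0.13]]}'
python3 -c "
from h import *
c=shot('wrist','w5');shot('top','t5');shot('scene','s5');print(c['o']['tool_pos'],c['o']['tcp_rot'])
rows([525.5,-41,188],.121)"
```

```text
time: 11.78
tool_pos: [522.5, -42.9, 187.7]
tcp_rot: [-3.141, 0.001, 0.246]
contact_force: [-0.0, 0.6, 0.2]
grip_width: 59.7
finger_force: 0.0
time: 12.28
tool_pos: [522.4, -41.3, 188.8]
tcp_rot: [3.142, 0.0, 0.125]
contact_force: [0.1, -0.7, 0.0]
grip_width: 59.9
finger_force: 0.0
[522.41560855 -41.27740082 188.76115905] [3.14157116e+00 2.46372878e-04 1.25079856e-01]
dp [0.003 0.    0.001] rot [ 0.0001 -0.0001  0.0032]
```

View pics/w5.png

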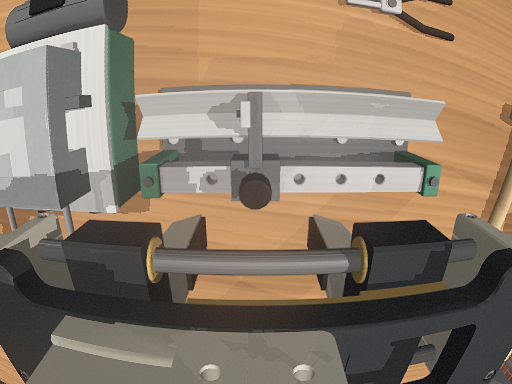

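The hood looks shut, at the left of the frame. The knob top is at (256,190), and the free holes are at (300,179), (341,179) and (380,179).

```bash
python3 - <<'E'
from h import *
np.set_printoptions(precision=1,suppress=True)
w=ld("w5")
def pl(r,z):return r[0]+r[1]*(z-r[0][2])/r[1][2]
print(pl(wray(w,256,189),131))
for u in(300,341,380):print(pl(wray(w,u,179),85))
c=w["pixels"].astype(int);k=(c.max(2)<70);k[:165]=0;k[215:]=0;k[:,:230]=0;k[:,285:]=0
ys,xs=np.nonzero(k);print(xs.min(),xs.max(),ys.min(),ys.max(),xs.mean(),ys.mean())
E
python3 -c "
from h import *
rows([526,-41,109],.121)"
```

```text
[530.4 -39.3 131. ]
[530.8 -79.7  85. ]
[ 535.8 -118.5   85. ]
[ 541.  -158.3   85. ]
240 270 173 208 253.9689440993789 178.8944099378882
dp [0.0035 0.0001 0.08  ] rot [ 0.0001 -0.0001  0.0032]
```

```bash
python3 -m pendant '{"dp":[[0.0047,-0.0005,0.02],[0.0047,-0.0005,0.045],[0.0047,-0.0005,0.07],[0.0047,-0.0005,0.079],[0.0047,-0.0005,0.079],[0.0047,-0.0005,0.079]],"rotation":[[0,0,0.003],[0,0,0.003],[0,0,0.003],[0,0,0.003],[0,0,0.003],[0,0,0.003]]}'
python3 -m pendant '{"dp":[[0,0,0],[0,0,0],[0,0,0],[0,0,0],[0,0,0],[0,0,0]],"rotation":[[0,0,0],[0,0,0],[0,0,0],[0,0,0],[0,0,0],[0,0,0]]}' 0.0
```

```text
time: 13.18
tool_pos: [527.8, -40.6, 110.9]
tcp_rot: [3.141, -0.002, 0.12]
contact_force: [-0.2, 0.1, 0.0]
grip_width: 60.0
finger_force: 0.0
time: 13.92
tool_pos: [527.2, -40.3, 110.0]
tcp_rot: [-3.142, -0.0, 0.12]
contact_force: [-0.3, 0.8, 3.0]
grip_width: 25.4
finger_force: 30.0
```

```bash
python3 -m pendant '{"dp":[[0,0,-0.004],[0,0,-0.008],[0,0,-0.012],[0,0,-0.0135],[0,0,-0.0135],[0,0,-0.0135]],"rotation":[[0,0,0],[0,0,0],[0,0,0],[0,0,0],[0,0,0],[0,0,0]]}'
```

```text
time: 14.68
tool_pos: [527.0, -40.4, 123.2]
tcp_rot: [-3.141, 0.0, 0.12]
contact_force: [5.4, 0.9, -14.7]
grip_width: 24.9
finger_force: 30.0
```

```bash
python3 -m pendant '{"dp":[[0,0.006,0],[0,0.014,0],[0,0.022,0],[0,0.03,0],[0,0.036,0],[0,0.04,0],[0,0.04,0],[0,0.04,0]],"rotation":[[0,0,0],[0,0,0],[0,0,0],[0,0,0],[0,0,0],[0,0,0],[0,0,0],[0,0,0]]}'
```

```text
time: 15.68
tool_pos: [532.1, -80.5, 123.2]
tcp_rot: [3.141, -0.0, 0.12]
contact_force: [6.1, 0.8, -16.2]
grip_width: 25.2
finger_force: 30.0
```

```bash
python3 -m pendant '{"dp":[[0,0,0.003],[0,0,0.007],[0,0,0.011],[0,0,0.0135],[0,0,0.0145],[0,0,0.0145],[0,0,0.0145]],"rotation":[[0,0,0],[0,0,0],[0,0,0],[0,0,0],[0,0,0],[0,0,0],[0,0,0]]}'
```

```text
time: 16.55
tool_pos: [532.2, -80.1, 110.0]
tcp_rot: [3.141, -0.001, 0.12]
contact_force: [0.2, 3.6, 6.4]
grip_width: 25.3
finger_force: 30.0
```

```bash
python3 -m pendant '{"dp":[[0,0.001,0],[0,0.002,0],[0,0.003,0],[0,0.003,0],[0,0.003,0],[0,0.003,0]],"rotation":[[0,0,0],[0,0,0],[0,0,0],[0,0,0],[0,0,0],[0,0,0]]}'
```

```text
time: 17.3
tool_pos: [532.3, -80.7, 110.0]
tcp_rot: [-3.138, -0.001, 0.12]
contact_force: [-0.6, 12.8, 9.9]
grip_width: 25.3
finger_force: 30.0
```

The pin takes a 12.8 N sideways pull with only 0.6 mm of movement, so it's home. I'll do a final visual check before handing in.

```bash
python3 -m pendant '{"dp":[[0,0,0],[0,0,0],[0,0,0],[0,0,0]],"rotation":[[0,0,0],[0,0,0],[0,0,0],[0,0,0]]}'
python3 - <<'E'
from h import *
import cv2
shot('wrist','w6');s=shot('scene','s6')
a=cv2.imread("pics/w6.png")[:300];b=cv2.resize(cv2.imread("pics/s6.png")[120:270,150:406],(512,300),interpolation=cv2.INTER_CUBIC)
cv2.imwrite("pics/c6.png",np.vstack([a,b]))
E
```

```text
time: 17.8
tool_pos: [532.3, -80.7, 110.0]
tcp_rot: [-3.138, -0.001, 0.12]
contact_force: [-0.3, 13.2, 9.1]
grip_width: 25.1
finger_force: 30.0
```

View pics/c6.png

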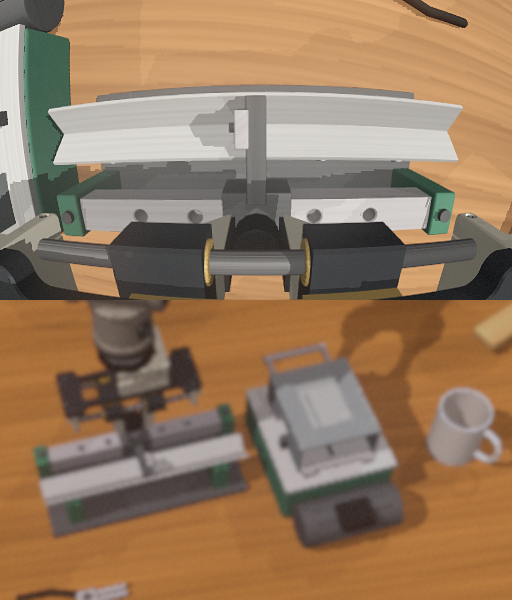

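The stop now sits in the middle hole, with two free holes on each side: (141,215) and (195,216) on the left, (314,216) and (370,214) on the right. The hood lies shut and the mug and pliers haven't moved, so I'm handing in.

```bash
python3 -c "
from plant import workorder
print(workorder.close_job())"
```

```text
the job is handed in; nothing more can be done
None
```

I handed the job in at about 18 s with the hood shut without slamming, the stop one hole further from the saw with its pin home, and the gripper still on the knob pulling along the bar at about 13 N; the hand-in returned no verdict.

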